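Screw the airbrush elbow home in its vise and set it to the line

ROBOT

A 6-joint arm with a two-finger parallel gripper is mounted at the origin on the work surface. World frame = base frame: x ahead of the robot, y to its left, z up, the work surface at z = 0. Lengths are in m, angles in rad, forces in N, time in s.
With the tool pointing down it reaches from about 0.3 to 1 m from the base axis. Payload 5.1 kg.
Tool frame: the origin (TCP) lies at the very end of the fingers, on their centre line; the grasp point (between the pads) lies 19 mm behind it (manip.hold_point_z is the distance from the TCP to the grasp point, in m); z points along the fingers, x is the direction in which the jaws open and shut, and the axes are right-handed (so a half turn about z gives the same grasp; the last joint's range is limited). The gripper opens to 95 mm and grips with 3 to 60 N. Pads are 20 mm wide; open, the fingers measure 119 mm over their backs; the gripper's body (75 mm by 180 mm) begins 59 mm behind the grasp point.
Start: joints at [1.143, 0.124, 1.65, -0, 1.367, -0.083], TCP at [0.22, 0.612, 0.177] pointing down, gripper open.
Joint ranges: [-2.61, 2.61], [-1.02, 2.33], [0.03, 2.71], [-1.35, 4.49], [0.32, 2.68], [-2.91, 2.91]. Speed limits (rad/s): [2.57, 2.57, 3.14, 3.14, 3.14, 3.14].

INTERFACE

Orientations are given as a unit quaternion [w, x, y, z].
In Python, from cell import manip gives the robot as it stands.
- The arm moves only by the shell command python3 -m handwheel 'ROWS' [FORCE]. ROWS is JSON, a list that holds one entry, the list of rows, each a list of 7 numbers: the closure, from 0 (fully open) to 1 (shut), then the shift along the world's x, y, z in mm, then the turn, a rotation vector about the world's x, y, z in degrees. A call has 1 to 12 rows; each row is the pose to reach, as a shift and turn from the pose commanded when the call began; what a row does not reach only later rows make up. A row lasts 1/12 s, in which the tool goes at most 41.7 mm and 7.16 degrees, less where a joint would pass 70% of its speed; a pose out of reach is approached as far as the arm can. A call with a gripper value outside its range is refused whole. The fingers move at their own pace and stop on an object; FORCE is the grip in N (left out, the last holds). Time passes only in rows, so rows that repeat a pose let the fingers close. It gives the time, the measured TCP pose, the force and the opening at its end, in the units of the state.
- manip.get_state(): the state, without advancing time (a new reading comes with each control period).
- manip.get_image(name): name is "scene" or "top" or "wrist"; returns (picture, depth): 384x512x3 uint8, red, green, blue; 384x512 float32, m along the optical axis (not along the pixel's ray), 0 where there is no reading.
- manip.calibration(name): a dict with "fx", "fy", "cx", "cy" (pixels), "k1" (the pictures are not rectified: a ray, as slopes to the right and down, at radius r is drawn at 1 + k1 r^2 times it, then the intrinsics apply), "world_to_cam" (4x4, takes a point from world to camera coordinates). Camera axes: x right, y down, z forward; pixel columns grow to the right and rows downward; lengths in m; the calibration is good to about 2 mm. A picture is of the moment at which its call begins: read the wrist's pose just before it. calibration takes no time and is no camera call; for the wrist camera it gives the pose at the moment of the call.
- manip.job_done(): hands the job in, once; it reports no verdict.
Trained networks look in the newest picture that a camera, given by its name, has taken for a name from the list of things; names that differ only in an ending like _2 or _b are one class to them, and where a whole thing is asked for, a point or a joint stands for the part that bears it (a point fixed in the world has none). Each returns a list of dicts, best first, with "score" (0 to 1); they miss things now and then, are a little off and sometimes report something else, mostly with a low value. They report only what shows in the picture. A call takes as long as a camera call. They do not tell look-alikes from the thing itself.
- manip.outline_of(camera, label): "mask" (384x512 bool, what is visible of it) and "location" ([row, column] in pixels, amid what is visible of it).
- manip.tip_of(camera, label): "location" ([row, column] in pixels: a listed point, or the origin of a listed thing).
The state is a dict: "time": time; "joints": joint angles; "joint_velocities": joint speeds; "joint_torque": joint torques, N m; "ee_pos": TCP position; "tool_rot": TCP orientation; "contact_force": force on the tool from outside, world axes, zero at the start; "moment": the same for the moment, N m; "finger_gap": opening from 0.0 (shut) to 1.0 (fully open).
Only numpy, scipy, OpenCV 4.12 (cv2) and the standard library are available. Lean on these libraries where they do the work, as an engineer would, in place of code of your own. Each camera call takes 0.05 s, during which the arm holds its last target.

TASK

At the hobby painting bench, screw the brass hose elbow further into the coupling held in its blue mini vise: turn it clockwise (seen from above) until it stiffens and its outlet points straight over the red line on that vise, then let go without turning it well past the line. Leave the black elbow in the other vise and the grey paint dropper bottle as they are.

Things in the scene. Friction and masses are not known exactly. Their poses are not given: they have to be found in the camera images.
- brass_elbow (a joint): Angle of the brass elbow in its thread, rad, growing clockwise seen from above (screwing in, 0.3 mm per rad). Starts at 0 to 0.6. The torque to turn it rises as the seal is squeezed: about 0.03 N m at 0, 0.12 at 0.6, 0.22 at 1.25. At 1.25 the outlet points along the red line, 8 x 32 mm, on top of the vise's anvil (50 mm high, 50 to 82 mm from the axis). It stays where it is left.
- brass_grip (a point): Centre of the brass elbow's flat-sided body, 24 x 24 mm and 28 mm tall, on the vertical turning axis, 92 mm above the table. x points along the outlet, a level 11 to 15 mm thick barb ending 51 mm from the axis; z up; the sides facing +y and -y are free to grip from above. 18 mm below the body is the mouth of the 29 mm wide coupling, clamped in a fixed blue vise, base 150 x 84 mm, jaws 52 mm high.
- black_outlet (a point): Tip of the hose barb of a black plastic elbow of the same shape and height, already set, in another blue vise of the same kind; its x axis points outwards along the barb, and its turning axis lies 51 mm back along it. Must not be turned.
- paint_bottle: Loose grey paint dropper bottle with white pointed cap, 29 mm in diameter, 88 mm tall, standing; origin at the centre of its underside, z up. Must not be pushed or knocked over.
Things that resemble listed ones, but are neither listed nor needed, are in the scene too. Leave any brown or green look-alike of the part that bears brass_elbow alone.

How it is judged:
By the outcome, as a careful person would: the job done as asked, in the order asked, and still so for the second after the job is handed in, with the robot touching nothing.
It also fails if it takes over 35 s, if anything falls off the work surface, if the arm or the gripper's body presses on something with over 40 N, if the wrist force passes 120 N, or if a joint passes its speed limit or range.

## Working session

There is one attempt and no reset: what is moved stays moved. The work goes in short steps, Python scripts to look and compute and a shell command to move; the robot and the scene stay as the last step left them, time stands still between calls to the robot, and variables do not carry over. Pictures are saved under pics/ and viewed, and the job is handed in when it is done.

```bash
mkdir -p pics; cat > h.py <<'E'
import numpy as np,cv2,json
from cell import manip
def snap(n,f):
    im,d=manip.get_image(n); cv2.imwrite(f'pics/{f}.png',im[:,:,::-1]); np.save(f'pics/{f}.npy',d); return im,d
def ray(c,u,v):
    p=np.array([[(u-c['cx'])/c['fx'],(v-c['cy'])/c['fy']]]);q=p.copy()
    for _ in range(20): q=p/(1+c['k1']*(q**2).sum())
    return np.array([q[0,0],q[0,1],1.])
def world(c,u,v,d):
    T=np.linalg.inv(np.array(c['world_to_cam']));return T[:3,:3]@(ray(c,u,v)*d)+T[:3,3]
def atz(c,u,v,z):
    T=np.linalg.inv(np.array(c['world_to_cam']));r=T[:3,:3]@ray(c,u,v);o=T[:3,3];return o+r*(z-o[2])/r[2]
def proj(c,p):
    T=np.array(c['world_to_cam']);q=T[:3,:3]@np.array(p)+T[:3,3];x=q[:2]/q[2];x=x*(1+c['k1']*(x@x))
    return x[0]*c['fx']+c['cx'],x[1]*c['fy']+c['cy']
E
python3 - <<'E'
from h import *
np.set_printoptions(precision=4,suppress=True)
for n in ['scene','top']:
    im,d=snap(n,n+'0'); c=manip.calibration(n)
    for l in ['brass_elbow','black_outlet','paint_bottle','brass_grip']:
        for t in manip.tip_of(n,l)[:4]:
            v,u=t['location']; print(n,l,round(t['score'],2),u,v,[world(c,u,v,d[int(v),int(u)])])
print(manip.get_state())
E
```

```text
Traceback (most recent call last):
ValueError: it knows: black_outlet, brass_grip, paint_bottle
```

```bash
python3 -m handwheel --help | head -20; ls
```

```text
h.py
picsinvalid input: not JSON, or not a number
```

```bash
python3 - <<'E'
from h import *
np.set_printoptions(precision=4,suppress=True)
for n in ['scene','top']:
    im,d=snap(n,n+'0'); c=manip.calibration(n)
    for l in ['black_outlet','paint_bottle','brass_grip']:
        for t in manip.tip_of(n,l)[:4]:
            v,u=t['location']; print(n,l,round(t['score'],2),u,v,world(c,u,v,d[int(v),int(u)]),atz(c,u,v,.092))
print(manip.get_state())
E
```

```text
scene black_outlet 0.64 339.9 200.5 [0.5706 0.1585 0.0914] [0.5714 0.1581 0.092 ]
scene paint_bottle 0.55 281.9 268.0 [ 0.7139 -0.038   0.0153] [ 0.7787 -0.0597  0.092 ]
scene brass_grip 0.58 204.9 209.8 [ 0.5526 -0.2097  0.0956] [ 0.5482 -0.2095  0.092 ]
scene brass_grip 0.54 128.2 197.0 [ 0.4701 -0.4109  0.1011] [ 0.4578 -0.4134  0.092 ]
scene brass_grip 0.44 204.0 163.2 [ 0.3418 -0.1931  0.1049] [ 0.3216 -0.1921  0.092 ]
top black_outlet 0.57 153.0 169.6 [0.583  0.1715 0.0472] [0.5725 0.1604 0.092 ]
top paint_bottle 0.64 235.9 128.4 [ 0.6941 -0.0407  0.0208] [ 0.6706 -0.0441  0.092 ]
top brass_grip 0.75 387.4 214.1 [ 0.4456 -0.401   0.0981] [ 0.4463 -0.4028  0.092 ]
top brass_grip 0.6 302.5 268.6 [ 0.3237 -0.1917  0.1087] [ 0.3236 -0.1934  0.092 ]
top brass_grip 0.47 302.7 179.2 [ 0.5355 -0.2024  0.1025] [ 0.5376 -0.2035  0.092 ]
{'time': 0.45, 'joints': array([ 1.1434,  0.1239,  1.6504, -0.    ,  1.3675, -0.0826]), 'joint_velocities': array([-0.0011, -0.0028, -0.0021, -0.0008,  0.0018,  0.0006]), 'joint_torque': array([ -0.0005, -41.6992, -35.969 ,   0.0775,   0.0441,  -0.    ]), 'ee_pos': array([0.2197, 0.6117, 0.1769]), 'tool_rot': array([ 0.0001,  0.8179,  0.5753, -0.0001]), 'contact_force': array([-0.0173,  0.4947, -0.6906]), 'moment': array([ 0.0151, -0.0846, -0.021 ]), 'finger_gap': 1.0016776741502487}
```

View pics/top0.png

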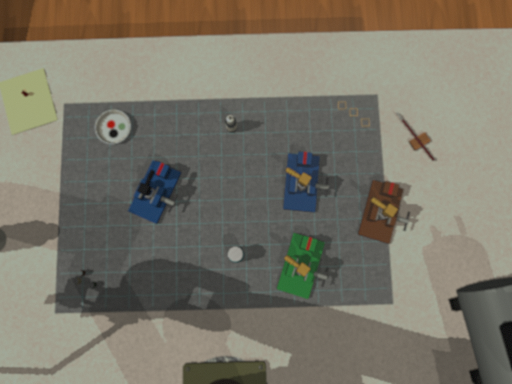

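View pics/scene0.png

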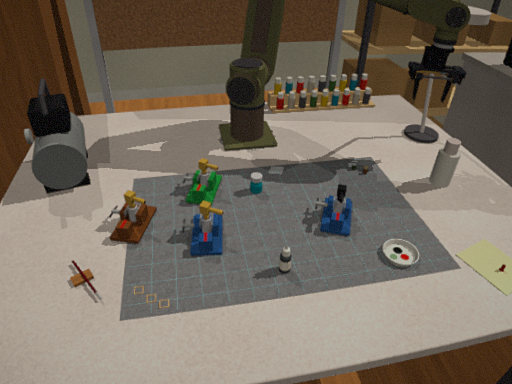

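```bash
python3 - <<'E'
from h import *
a=cv2.imread('pics/top0.png')[140:225,260:345];b=cv2.imread('pics/scene0.png')[185:265,165:250]
cv2.imwrite('pics/z0.png',np.hstack([cv2.resize(a,(400,400),interpolation=2),cv2.resize(b,(400,400),interpolation=2)]))
c=manip.calibration('wrist');s=manip.get_state();T=np.linalg.inv(np.array(c['world_to_cam']))
print(T,s['ee_pos'],c['fx'])
E
```

```text
[[ 3.38391350e-01  9.03745924e-01  2.62172842e-01  1.46379845e-01]
 [ 9.41005460e-01 -3.25033319e-01 -9.41385469e-02  6.38308459e-01]
 [ 1.37580873e-04  2.78561745e-01 -9.60418313e-01  3.84732683e-01]
 [ 0.00000000e+00  0.00000000e+00  0.00000000e+00  1.00000000e+00]] [0.21968815 0.61166272 0.17694815] 345.0252360021133
```

View pics/z0.png

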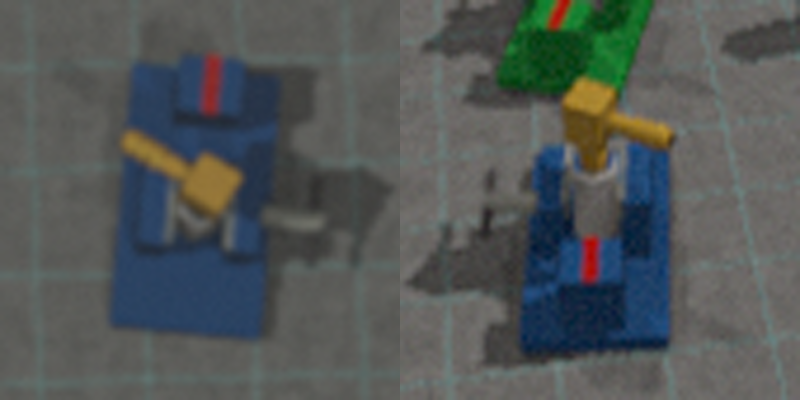

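```bash
python3 -m handwheel '[[[0,15,-40,15,0,0,-6],[0,30,-80,30,0,0,-12],[0,45,-115,45,0,0,-18],[0,60,-150,60,0,0,-24],[0,75,-185,75,0,0,-30],[0,90,-220,80,0,0,-36],[0,105,-257,80,0,0,-42],[0,120,-295,80,0,0,-48],[0,135,-332,80,0,0,-54],[0,150,-370,80,0,0,-60],[0,165,-407,80,0,0,-66],[0,180,-445,80,0,0,-72]]]' 20
```

```text
time: 1.45
ee_pos: [0.4, 0.165, 0.2575]
tool_rot: [-0.0, 1.0, -0.018, 0.001]
contact_force: [1.1, -0.0, -0.1]
finger_gap: 1.0
```

```bash
python3 -m handwheel '[[[0,13,-37,0,0,0,-4],[0,26,-74,0,0,0,-8],[0,39,-110,0,0,0,-12],[0,52,-147,0,0,0,-16],[0,65,-184,0,0,0,-20],[0,78,-220,0,0,0,-24],[0,91,-257,0,0,0,-28],[0,104,-293,0,0,0,-31],[0,120,-330,0,0,0,-31],[0,137,-368,0,0,0,-31],[0,137,-368,0,0,0,-31],[0,137,-368,0,0,0,-31]]]'
python3 - <<'E'
from h import *
np.set_printoptions(precision=4,suppress=True)
c=manip.calibration('wrist');im,d=snap('wrist','w1')
for t in manip.tip_of('wrist','brass_grip')[:3]:
    v,u=t['location']; print(round(t['score'],2),u,v,world(c,u,v,d[int(v),int(u)]),atz(c,u,v,.092))
# top face of the elbow: brass pixels
H,W=d.shape
P=np.array([[world(c,u,v,d[v,u]) for u in range(0,W,1)] for v in range(0,H,1)])
np.save('pics/w1P.npy',P)
I=im.astype(int);br=(I[:,:,0]>I[:,:,2]+35)&(I[:,:,1]>I[:,:,2]+15)&(d>0)
m=br&(P[:,:,2]>.07)&(np.hypot(P[:,:,0]-.537,P[:,:,1]+.2035)<.1)
print(m.sum(),np.percentile(P[m][:,2],[1,50,99]))
top=m&(P[:,:,2]>.1025);q=P[top][:,:2].astype(np.float32);print('topface',len(q),cv2.minAreaRect(q*1000),q.mean(0))
bb=m&(P[:,:,2]<.1015)
red=(I[:,:,0]>I[:,:,1]+50)&(I[:,:,0]>I[:,:,2]+50)&(abs(I[:,:,1]-I[:,:,2])<30)&(d>0)&(P[:,:,2]>.03)&(np.hypot(P[:,:,0]-.537,P[:,:,1]+.2035)<.1)
r=P[red];print('red',len(r),r.mean(0),cv2.minAreaRect((r[:,:2]*1000).astype(np.float32)))
E
```

```text
time: 2.45
ee_pos: [0.5367, -0.203, 0.2561]
tool_rot: [-0.0, 0.959, -0.283, -0.001]
contact_force: [-0.4, 0.3, 0.5]
finger_gap: 1.0
0.92 262.6 165.9 [ 0.539  -0.2023  0.1074] [ 0.5372 -0.2051  0.092 ]
0.88 296.1 329.4 [ 0.4617 -0.3977  0.1041] [ 0.4577 -0.4065  0.092 ]
0.57 110.1 253.8 [ 0.3379 -0.1936  0.1076] [ 0.3273 -0.196   0.092 ]
4400 [0.0943 0.3904 0.3992]
topface 3947 ((543.7213745117188, -195.267822265625), (49.16535949707031, 117.41487121582031), 56.83306884765625) [ 0.5608 -0.1926]
red 182 [ 0.605  -0.2166  0.0525] ((559.6784057617188, -200.0643310546875), (13.572129249572754, 129.54400634765625), 70.13660430908203)
```

View pics/w1.png

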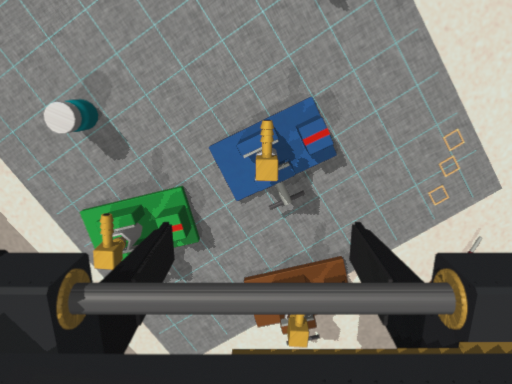

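```bash
python3 - <<'E'
from h import *
np.set_printoptions(precision=4,suppress=True)
im=cv2.imread('pics/w1.png')[:,:,::-1];P=np.load('pics/w1P.npy');I=im.astype(int);Z=P[:,:,2]
win=np.zeros(Z.shape,bool);win[110:190,245:290]=1
m=win&(I[:,:,0]>I[:,:,2]+35)&(I[:,:,1]>I[:,:,2]+15)&(Z>.07)&(Z<.2)
p=P[m];print(len(p),np.percentile(p[:,2],[1,10,50,90,99]))
t=p[p[:,2]>.1025];print('top',len(t),cv2.minAreaRect((t[:,:2]*1000).astype(np.float32)),t.mean(0))
b=p[(p[:,2]<.102)&(p[:,2]>.09)]
l=cv2.fitLine((b[:,:2]*1000).astype(np.float32),cv2.DIST_HUBER,0,.01,.01).ravel();print('barb',len(b),l,np.degrees(np.arctan2(l[1],l[0])))
w2=np.zeros(Z.shape,bool);w2[120:155,295:340]=1
r=P[w2&(I[:,:,0]>I[:,:,1]+50)&(I[:,:,0]>I[:,:,2]+50)&(Z<.2)&(Z>.03)]
l=cv2.fitLine((r[:,:2]*1000).astype(np.float32),cv2.DIST_HUBER,0,.01,.01).ravel();print('red',len(r),r.mean(0),l,np.degrees(np.arctan2(l[1],l[0])),cv2.minAreaRect((r[:,:2]*1000).astype(np.float32)))
c=t.mean(0)[:2];print('axis->red',np.degrees(np.arctan2(*(r.mean(0)[:2]-c)[::-1])),np.hypot(*(r.mean(0)[:2]-c)))
e=b[np.argsort(-((b[:,:2]-c)**2).sum(1))[:30]].mean(0);print('axis->tip',e,np.degrees(np.arctan2(*(e[:2]-c)[::-1])))
E
```

```text
936 [0.0889 0.0953 0.1043 0.1066 0.1075]
top 483 ((540.2072143554688, -208.1971435546875), (23.674394607543945, 22.520097732543945), 56.83413314819336) [ 0.5402 -0.208   0.1058]
barb 436 [   0.5651    0.825   556.8412 -182.3501] 55.593555
red 181 [ 0.6056 -0.2169  0.0511] [   0.9905   -0.1373  605.5347 -216.8782] -7.8938556 ((605.450927734375, -216.84226989746094), (8.306131362915039, 32.00432205200195), 81.86280059814453)
axis->red -7.694285669326945 0.06601361281363986
axis->tip [ 0.567  -0.1669  0.0967] 56.96193422010942
```

```bash
python3 - <<'E'
import numpy as np
P=np.load('pics/w1P.npy');q=P[175:215,255:310];print(np.sort(q[...,2][q[...,2]<.2].ravel())[-5:], np.sort(P[185:215,270:310,2].ravel())[-5:])
E
python3 -m handwheel '[[[0,3.5,-5,-35,0,0,0],[0,3.5,-5,-70,0,0,0],[0,3.5,-5,-105,0,0,0],[0,3.5,-5,-130,0,0,0],[0,3.5,-5,-150,0,0,0],[0,3.5,-5,-165,0,0,0],[0,3.5,-5,-175,0,0,0],[0,3.5,-5,-181,0,0,0],[0,3.5,-5,-181,0,0,0],[0,3.5,-5,-181,0,0,0]]]' 50
python3 - <<'E'
from h import *
snap('wrist','w2');s=manip.get_state();print(s['ee_pos'],s['tool_rot'],s['contact_force'],s['moment'])
E
```

```text
[0.10738468 0.10739786 0.10761314 0.10764111 0.10767778] [0.46386681 0.46386681 0.46386681 0.46386681 0.46386681]
time: 3.38
ee_pos: [0.5408, -0.206, 0.0771]
tool_rot: [0.0, 0.96, -0.282, 0.001]
contact_force: [0.2, -1.0, 1.0]
finger_gap: 0.996
[ 0.54114403 -0.20636053  0.0775894 ] [ 1.76899059e-04  9.59493012e-01 -2.81729844e-01  1.19347728e-03] [0.40116288 0.18800322 0.37207548] [-0.10421031  0.10631076 -0.00183081]
```

View pics/w2.png

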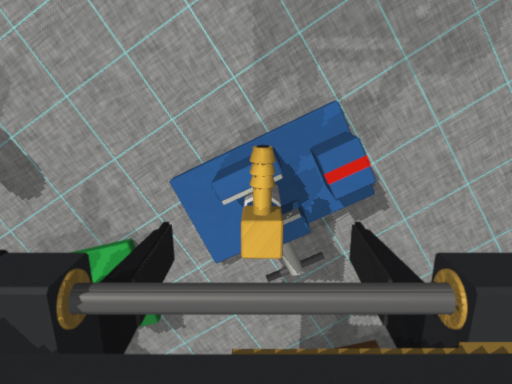

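```bash
cat > m.py <<'E'
from h import *
import sys
np.set_printoptions(precision=4,suppress=True)
s=manip.get_state();c=manip.calibration('wrist');im,d=snap('wrist',sys.argv[1])
u0,v0=proj(c,[.5402,-.2082,.106]);I=im.astype(int)
P=np.zeros(d.shape+(3,))
for v in range(max(0,int(v0)-190),min(384,int(v0)+90)):
    for u in range(max(0,int(u0)-190),min(512,int(u0)+190)): P[v,u]=world(c,u,v,d[v,u])
Z=P[:,:,2];near=np.hypot(P[:,:,0]-.5402,P[:,:,1]+.2082)
m=(I[:,:,0]>I[:,:,2]+35)&(I[:,:,1]>I[:,:,2]+15)&(Z>.07)&(Z<.12)&(near<.06)
p=P[m];t=p[p[:,2]>.1025]
if len(t)>20: print('top',len(t),cv2.minAreaRect((t[:,:2]*1000).astype(np.float32)),t.mean(0))
b=p[(np.hypot(p[:,0]-.5402,p[:,1]+.2082)>.02)&(p[:,2]>.085)]
l=cv2.fitLine((b[:,:2]*1000).astype(np.float32),cv2.DIST_HUBER,0,.01,.01).ravel();print('barb',len(b),l,np.degrees(np.arctan2(l[1],l[0])))
r=P[(I[:,:,0]>I[:,:,1]+50)&(I[:,:,0]>I[:,:,2]+50)&(Z<.07)&(Z>.03)&(near<.1)]
if len(r)>10:
  l=cv2.fitLine((r[:,:2]*1000).astype(np.float32),cv2.DIST_HUBER,0,.01,.01).ravel();print('red',len(r),r.mean(0),np.degrees(np.arctan2(l[1],l[0])))
  a=r.mean(0)[:2]-[.5402,-.2082];print('axis->red',np.degrees(np.arctan2(a[1],a[0])))
k=s['tool_rot'];print('tcp',s['ee_pos'],'yaw',np.degrees(2*np.arctan2(k[2],k[1])),'F',s['contact_force'],'M',s['moment'],s['finger_gap'],s['time'])
E
python3 m.py w3
```

```text
top 1658 ((539.9912719726562, -208.05410766601562), (24.14812469482422, 23.71771812438965), 56.295684814453125) [ 0.5403 -0.2075  0.1057]
barb 1155 [   0.5446    0.8387  559.6323 -177.8276] 57.00165
red 520 [ 0.6052 -0.2168  0.0511] -7.748966
axis->red -7.530622695528058
tcp [ 0.5411 -0.2064  0.0776] yaw -32.726973208730946 F [0.4012 0.188  0.3721] M [-0.1042  0.1063 -0.0018] 1.0018509356753016 3.4333
```

```bash
python3 -m handwheel '[[[0,-1,-1.5,-1.5,0,0,-0.4],[0,-1,-1.5,-1.5,0,0,-0.4],[0.75,-1,-1.5,-1.5,0,0,-0.4],[0.8,-1,-1.5,-1.5,0,0,-0.4],[0.9,-1,-1.5,-1.5,0,0,-0.4],[0.9,-1,-1.5,-1.5,0,0,-0.4],[0.9,-1,-1.5,-1.5,0,0,-0.4],[0.9,-1,-1.5,-1.5,0,0,-0.4],[0.9,-1,-1.5,-1.5,0,0,-0.4],[0.9,-1,-1.5,-1.5,0,0,-0.4]]]' 45
python3 m.py w4
```

```text
time: 4.32
ee_pos: [0.5392, -0.2077, 0.0745]
tool_rot: [-0.0, 0.958, -0.285, -0.0]
contact_force: [0.3, 0.1, 0.2]
finger_gap: 0.495
top 1713 ((539.8758544921875, -208.08021545410156), (24.407119750976562, 23.624679565429688), 57.7718505859375) [ 0.5403 -0.2075  0.1058]
barb 1198 [   0.5464    0.8376  559.6125 -177.9154] 56.882763
red 543 [ 0.6052 -0.2168  0.0511] -6.664216
axis->red -7.529528905650356
tcp [ 0.5392 -0.2077  0.0745] yaw -33.15299793867825 F [0.3057 0.0725 0.1966] M [-0.1574  0.1006  0.0201] 0.4952175240825813 4.3167
```

Fingers still closing.

```bash
python3 -m handwheel '[[[0.9,0.5,-0.3,0,0,0,0],[0.9,0.5,-0.3,0,0,0,0],[0.9,0.5,-0.3,0,0,0,0],[0.9,0.5,-0.3,0,0,0,0],[0.9,0.5,-0.3,0,0,0,0],[0.9,0.5,-0.3,0,0,0,0],[0.9,0.5,-0.3,0,0,0,0]]]' 45
python3 m.py w5
```

```text
time: 4.95
ee_pos: [0.5397, -0.2081, 0.0746]
tool_rot: [-0.0, 0.958, -0.285, -0.0]
contact_force: [0.1, 0.3, -0.1]
finger_gap: 0.1
top 968 ((539.9044189453125, -207.8321533203125), (24.271657943725586, 23.329116821289062), 55.85639190673828) [ 0.5416 -0.2056  0.1062]
barb 1194 [   0.5481    0.8364  559.6392 -177.9144] 56.762783
red 544 [ 0.6053 -0.2168  0.0511] -7.7223234
axis->red -7.539294524423434
tcp [ 0.5397 -0.2081  0.0746] yaw -33.15046939962015 F [ 0.1054  0.2697 -0.0921] M [-0.0985  0.0753 -0.0189] 0.10015035816719334 4.95
```

View pics/w5.png

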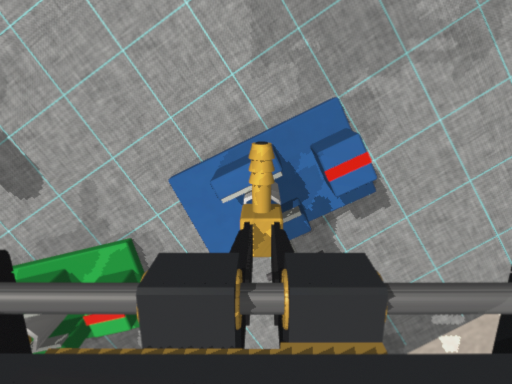

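```bash
python3 - <<'E'
from h import *
np.set_printoptions(precision=4,suppress=True)
c=manip.calibration('wrist');s=manip.get_state();d=np.load('pics/w5.npy')
for z in (.0746,.0936,.106,.15): print(z,proj(c,[s['ee_pos'][0],s['ee_pos'][1],z]))
for (u,v) in [(240,240),(247,225),(262,212),(262,235),(280,230),(284,245),(262,250),(240,252),(285,252),(245,230),(278,215)]: print(u,v,world(c,u,v,d[v,u]))
im,_=snap('scene','s5')
a=im[120:270,130:290,::-1];cv2.imwrite('pics/s5z.png',cv2.resize(a,(640,600),interpolation=2))
a=cv2.imread('pics/w5.png')[120:270,180:340];cv2.imwrite('pics/w5z.png',cv2.resize(a,(640,600),interpolation=2))
E
```

```text
0.0746 (np.float64(260.73302878618955), np.float64(217.68005674036084))
0.0936 (np.float64(260.6991485349401), np.float64(229.14857478448383))
0.106 (np.float64(260.6735603815631), np.float64(237.81280537566818))
0.15 (np.float64(260.5498992418833), np.float64(279.71651994651313))
240 240 [ 0.538  -0.1931  0.1345]
247 225 [ 0.5404 -0.1942  0.1169]
262 212 [ 0.5469 -0.1984  0.0974]
262 235 [ 0.5413 -0.2069  0.1064]
280 230 [ 0.5546 -0.2028  0.1248]
284 245 [ 0.5551 -0.2038  0.1408]
262 250 [ 0.5362 -0.2149  0.1056]
240 252 [ 0.5389 -0.1933  0.1476]
285 252 [ 0.5554 -0.203   0.1493]
245 230 [ 0.5399 -0.1937  0.1238]
278 215 [ 0.5542 -0.2035  0.1015]
```

View pics/s5z.png

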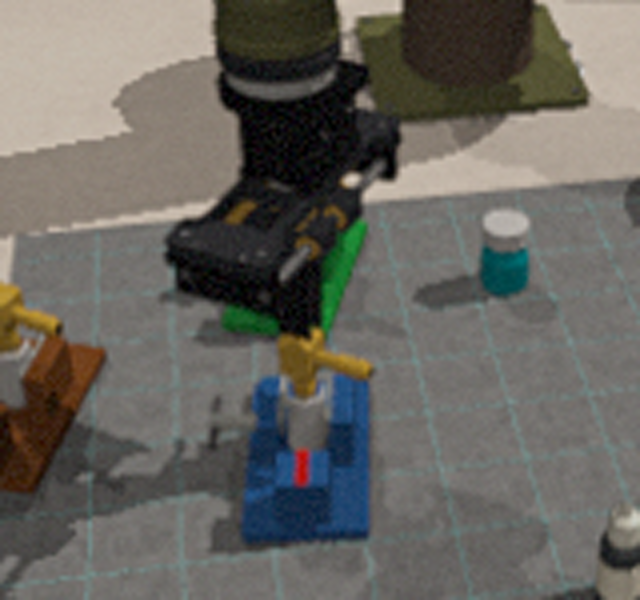

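View pics/w5z.png

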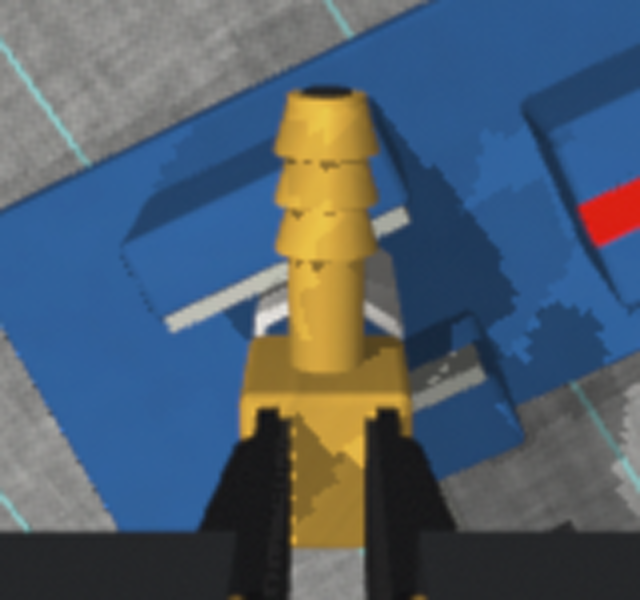

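```bash
python3 - <<'E'
from h import *
np.set_printoptions(precision=4,suppress=True)
s=manip.get_state();c=manip.calibration('wrist')
R=np.array(c['world_to_cam'])[:3,:3]
x=np.array([.837,-.547,0]);y=np.array([-.547,-.837,0])
for f,tc in (('w5',s['ee_pos']),('w3',[.5411,-.2064,.0776])):
    d=np.load(f'pics/{f}.npy')
    # camera moves w/ tool: express in tool coords via current cam pose
    pts=[(244,235),(246,228),(247,224),(249,222),(251,222),(251,226),(278,222),(277,222),(281,235)] if f=='w5' else [(168,228),(170,226),(171,230),(165,235),(354,228),(356,232),(160,245)]
    for u,v in pts:
        p=world(c,u,v,d[v,u])-s['ee_pos']; print(f,u,v,'tool x %.1f y %.1f z %.1f'%(p@x*1e3,p@y*1e3,-p[2]*1e3))
for g in (5,47.5):
  for yy in (-10,10):
    for zz in (0,-32,-60): print(g,yy,zz,np.round(proj(c,s['ee_pos']+x*g/1e3+y*yy/1e3-np.array([0,0,zz/1e3])),1))
E
```

```text
w5 244 235 tool x -7.9 y -12.1 z -55.4
w5 246 228 tool x -7.3 y -12.3 z -47.0
w5 247 224 tool x -7.0 y -12.1 z -41.2
w5 249 222 tool x -6.1 y -12.2 z -38.7
w5 251 222 tool x -5.3 y -9.5 z -31.9
w5 251 226 tool x -5.0 y -10.7 z -40.5
w5 278 222 tool x 9.2 y -11.6 z -37.1
w5 277 222 tool x 8.6 y -12.2 z -38.6
w5 281 235 tool x 9.7 y -12.4 z -56.0
w3 168 228 tool x -47.7 y -10.4 z -42.5
w3 170 226 tool x -47.3 y -10.6 z -40.2
w3 171 230 tool x -47.0 y -8.2 z -39.8
w3 165 235 tool x -47.1 y -10.1 z -50.7
w3 354 228 tool x 47.9 y -10.8 z -43.5
w3 356 232 tool x 48.1 y -9.9 z -46.5
w3 160 245 tool x -47.3 y -8.7 z -59.2
5 -10 0 [268.6 202.8]
5 -10 -32 [269.8 221.3]
5 -10 -60 [271.3 243.2]
5 10 0 [268.4 232.1]
5 10 -32 [269.6 254.6]
5 10 -60 [271.  281.2]
47.5 -10 0 [335.6 202.8]
47.5 -10 -32 [347.8 221.2]
47.5 -10 -60 [362.2 243.1]
47.5 10 0 [333.8 232. ]
47.5 10 -32 [345.3 254.5]
47.5 10 -60 [358.8 281.1]
```

```bash
python3 - <<'E'
from h import *
np.set_printoptions(precision=4,suppress=True)
print(manip.hold_point_z,[a for a in dir(manip) if a[0]!='_'])
s=manip.get_state();c=manip.calibration('wrist')
x=np.array([.837,-.547,0]);y=np.array([-.547,-.837,0])
for f,(u0,u1) in (('w1',(140,180)),('w3',(140,180)),('w3',(345,390)),('w1',(345,390))):
    d=np.load(f'pics/{f}.npy')
    Q=[]
    for v in range(200,300):
        for u in range(u0,u1):
            p=world(c,u,v,d[v,u])-s['ee_pos'];Q.append((p@x*1e3,p@y*1e3,-p[2]*1e3))
    Q=np.array(Q);k=Q[(abs(Q[:,0])<62)&(abs(Q[:,0])>44)&(abs(Q[:,1])<14)&(Q[:,2]<20)]
    print(f,len(k),np.percentile(k[:,2],[50,90,95,99,100]))
d=np.load('pics/s5.npy') if 0 else None
im,d=snap('scene','s6');cs=manip.calibration('scene')
# column through finger in scene: print heights
for (zx,zy) in [(300,290),(300,310),(300,325),(298,332),(300,345),(300,365),(290,300),(310,300)]:
    u=130+zx/4;v=120+zy/4;print(zx,zy,world(cs,u,v,d[int(v),int(u)]))
E
```

```text
0.0188 ['Unreachable', 'calibration', 'get_image', 'get_state', 'hold_point_z', 'job_done', 'outline_of', 'tip_of']
w1 1658 [-62.2173 -43.5645 -41.0458 -38.3872 -36.5853]
w3 1657 [-62.1222 -43.8844 -40.9955 -38.2052 -36.641 ]
w3 1872 [-64.6908 -44.4867 -41.3685 -38.3427 -36.7174]
w1 1875 [-64.6742 -44.6939 -41.3527 -38.4542 -36.8869]
300 290 [ 0.5606 -0.2063  0.158 ]
300 310 [ 0.5549 -0.207   0.1378]
300 325 [ 0.5545 -0.2078  0.1255]
298 332 [ 0.5503 -0.2092  0.1166]
300 345 [ 0.5494 -0.2086  0.1049]
300 365 [ 0.5533 -0.2097  0.0913]
290 300 [ 0.5511 -0.2127  0.1437]
310 300 [ 0.539  -0.1994  0.1329]
```

```bash
python3 - <<'E'
from h import *
c=manip.calibration('wrist');d=np.load('pics/w5.npy')
for u,v in [(190,265),(190,300),(190,335),(330,270),(250,362),(265,300),(30,350),(265,352)]: print(u,v,np.round(world(c,u,v,d[v,u]),3))
E
python3 -m handwheel '[[[0.35,0.5,0,10,0,0,0],[0.35,0.5,0,10,0,0,0],[0.35,0.5,0,10,0,0,0],[0.35,0.5,0,10,0,0,0],[0.35,0.5,0,10,0,0,0],[0.35,0.5,0,10,0,0,0],[0.35,0.5,0,10,0,0,0],[0.35,0.5,0,10,0,0,0]]]' 45
python3 m.py w6
```

```text
190 265 [ 0.544 -0.169  0.202]
190 300 [ 0.544 -0.172  0.214]
190 335 [ 0.539 -0.179  0.214]
330 270 [ 0.574 -0.188  0.204]
250 362 [ 0.552 -0.185  0.225]
265 300 [ 0.556 -0.185  0.207]
30 350 [ 0.477 -0.169  0.191]
265 352 [ 0.552 -0.191  0.217]
time: 5.77
ee_pos: [0.5401, -0.208, 0.0843]
tool_rot: [-0.0, 0.958, -0.285, -0.0]
contact_force: [0.5, -0.7, -0.1]
finger_gap: 0.603
top 1555 ((540.0223388671875, -208.20619201660156), (24.2458553314209, 23.268325805664062), 56.00960159301758) [ 0.5403 -0.2075  0.1058]
barb 1086 [   0.5669    0.8238  559.6118 -177.9436] 55.462643
red 501 [ 0.6052 -0.2168  0.0511] -7.091294
axis->red -7.519284578651609
tcp [ 0.5401 -0.208   0.0843] yaw -33.156358762266336 F [ 0.4943 -0.729  -0.1183] M [-0.0844  0.1033 -0.0064] 0.6030525643075255 5.7667
```

View pics/w6.png

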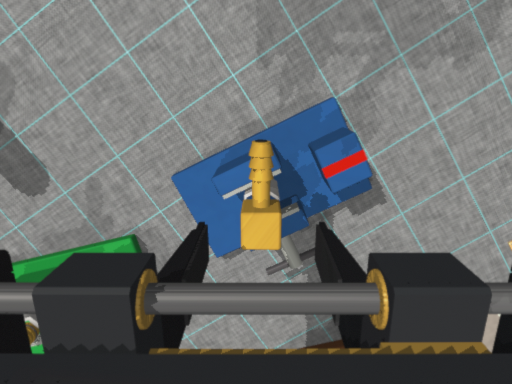

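```bash
python3 -m handwheel '[[[0.35,0,0,-12,0,0,0],[0.35,0,0,-22,0,0,0],[0.35,0,0,-32,0,0,0],[0.35,0,0,-40,0,0,0],[0.35,0,0,-43,0,0,0],[0.35,0,0,-43,0,0,0],[0.35,0,0,-43,0,0,0]]]' 45
python3 m.py w7
```

```text
time: 6.4
ee_pos: [0.5401, -0.208, 0.0412]
tool_rot: [-0.0, 0.958, -0.285, -0.0]
contact_force: [0.3, 1.4, 0.2]
finger_gap: 0.651
top 2056 ((540.7772216796875, -206.67689514160156), (21.085342407226562, 23.601619720458984), 56.36505126953125) [ 0.5413 -0.2058  0.1058]
barb 1711 [   0.5428    0.8399  559.6867 -177.7783] 57.12534
red 715 [ 0.6053 -0.2168  0.0511] -7.257219
axis->red -7.500465776591076
tcp [ 0.5401 -0.208   0.0412] yaw -33.15583452690785 F [0.2732 1.4071 0.2349] M [-0.0872  0.1047  0.072 ] 0.6510416042185989 6.4
```

View pics/w7.png

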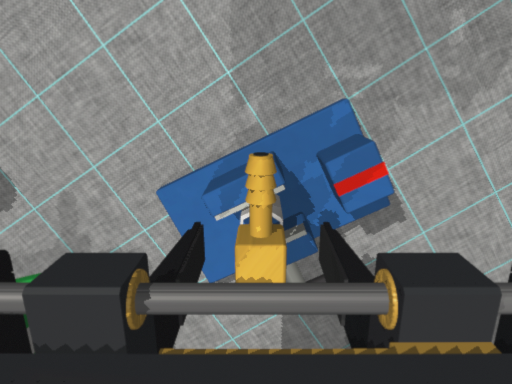

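```bash
python3 -m handwheel '[[[0.9,0,0,0,0,0,0],[0.9,0,0,0,0,0,0],[0.9,0,0,0,0,0,0],[0.9,0,0,0,0,0,0],[0.9,0,0,0,0,0,0],[0.9,0,0,0,0,0,0],[0.9,0,0,0,0,0,0],[0.9,0,0,0,0,0,0]]]' 45
python3 m.py w8
```

```text
time: 7.12
ee_pos: [0.5398, -0.2078, 0.0417]
tool_rot: [-0.0, 0.958, -0.285, -0.001]
contact_force: [-2.7, 1.7, 2.9]
finger_gap: 0.247
top 2073 ((541.1785278320312, -206.5958251953125), (20.23334312438965, 23.812286376953125), 56.915592193603516) [ 0.5415 -0.2059  0.1057]
barb 1713 [   0.547     0.8371  559.7126 -177.8132] 56.837734
red 718 [ 0.6053 -0.2168  0.0511] -7.332674
axis->red -7.534538339520754
tcp [ 0.5398 -0.2078  0.0417] yaw -33.16020280434798 F [-2.7448  1.7202  2.8762] M [ 0.1245  0.5261 -0.061 ] 0.24697983767215498 7.1167
```

View pics/w8.png

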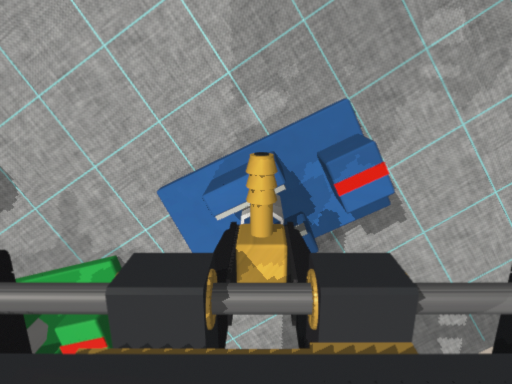

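```bash
python3 -m handwheel '[[[0.9,0,0,0,0,0,-4],[0.9,0,0,0,0,0,-9],[0.9,0,0,0,0,0,-14],[0.9,0,0,0,0,0,-19],[0.9,0,0,0,0,0,-24],[0.9,0,0,0,0,0,-29],[0.9,0,0,0,0,0,-34],[0.9,0,0,0,0,0,-39],[0.9,0,0,0,0,0,-44],[0.9,0,0,0,0,0,-48],[0.9,0,0,0,0,0,-48]]]'
python3 m.py w9
```

```text
time: 8.08
ee_pos: [0.5402, -0.2086, 0.0414]
tool_rot: [0.0, 0.759, -0.651, 0.0]
contact_force: [0.1, -1.2, -0.3]
finger_gap: 0.25
top 2069 ((541.916748046875, -208.229248046875), (20.72755241394043, 23.850234985351562), 8.155668258666992) [ 0.5427 -0.2081  0.1055]
barb 1695 [   0.9854    0.1701  575.9467 -202.9387] 9.792685
red 823 [ 0.6055 -0.2169  0.0511] -7.368423
axis->red -7.604195784494766
tcp [ 0.5402 -0.2086  0.0414] yaw -81.20089302597341 F [ 0.1451 -1.2292 -0.3257] M [-0.3994  0.3517 -0.0228] 0.24992811672557189 8.0833
```

View pics/w9.png

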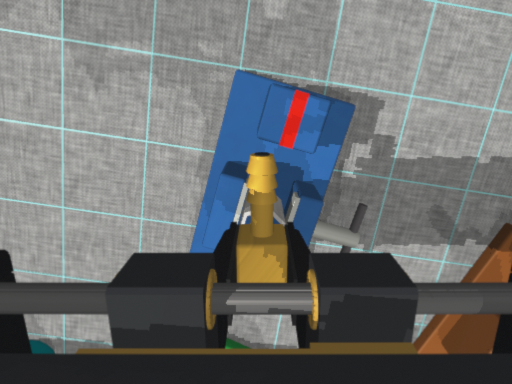

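```bash
python3 -m handwheel '[[[0.9,0,0,0,0,0,-4],[0.9,0,0,0,0,0,-8],[0.9,0,0,0,0,0,-12],[0.9,0,0,0,0,0,-15],[0.9,0,0,0,0,0,-16.5],[0.9,0,0,0,0,0,-16.5],[0.9,0,0,0,0,0,-16.5]]]'
python3 m.py w10
```

```text
time: 8.72
ee_pos: [0.5402, -0.2089, 0.0414]
tool_rot: [-0.0, -0.659, 0.752, -0.001]
contact_force: [-0.3, -4.0, -1.7]
finger_gap: 0.252
top 2064 ((542.1096801757812, -208.83351135253906), (23.880807876586914, 20.683197021484375), 83.54386138916016) [ 0.5427 -0.2089  0.1054]
barb 1693 [   0.9922   -0.1244  575.9418 -213.1812] -7.1462674
red 806 [ 0.6053 -0.2168  0.051 ] -6.6720805
axis->red -7.500267895099613
tcp [ 0.5402 -0.2089  0.0414] yaw 262.4685339629292 F [-0.2815 -4.0122 -1.6559] M [-0.8531  0.3209  0.1211] 0.2520037205187306 8.7167
```

View pics/w10.png

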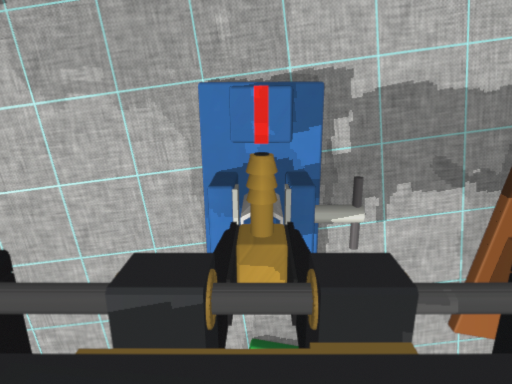

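```bash
python3 -m handwheel '[[[0.45,0,0,0,0,0,0],[0.45,0,0,0,0,0,0],[0.45,0,0,0,0,0,0],[0.45,0,0,0,0,0,0],[0.45,0,0,0,0,0,0],[0.45,0,0,0,0,0,0],[0.45,0,0,0,0,0,0]]]'
python3 m.py w11
```

```text
time: 9.35
ee_pos: [0.5403, -0.208, 0.0416]
tool_rot: [0.0, -0.658, 0.753, 0.0]
contact_force: [-0.3, -0.0, -0.1]
finger_gap: 0.55
top 2052 ((541.6355590820312, -208.92935180664062), (23.747488021850586, 21.121076583862305), 83.0999526977539) [ 0.5426 -0.2089  0.1054]
barb 1703 [   0.9913   -0.1313  575.8946 -213.2329] -7.546732
red 807 [ 0.6054 -0.217   0.0511] -7.583795
axis->red -7.730836634452987
tcp [ 0.5403 -0.208   0.0416] yaw 262.34721145565413 F [-0.3129 -0.0206 -0.0895] M [-0.0571  0.224  -0.0061] 0.5502653742187023 9.35
```

Free and aligned; lift straight up and check from above.

```bash
python3 -m handwheel '[[[0.45,0,0,15,0,0,0],[0.45,0,0,40,0,0,0],[0.45,0,0,75,0,0,0],[0.45,0,0,110,0,0,0],[0.45,0,0,145,0,0,0],[0.45,0,0,180,0,0,0],[0.45,0,0,200,0,0,0],[0.45,0,0,200,0,0,0],[0.45,0,0,200,0,0,0]]]'
python3 m.py w12; python3 - <<'E'
from h import *
im,_=snap('scene','s12');c=manip.calibration('top')
im,d=snap('top','t12')
for l in ['black_outlet','paint_bottle']:
    for n in('scene','top'):
        for t in manip.tip_of(n,l)[:1]: print(n,l,t)
E
```

```text
time: 10.15
ee_pos: [0.5409, -0.2084, 0.2432]
tool_rot: [0.001, -0.658, 0.753, -0.001]
contact_force: [-0.5, 0.5, 0.1]
finger_gap: 0.549
top 521 ((540.1432495117188, -208.71372985839844), (22.831918716430664, 23.478801727294922), 82.78250122070312) [ 0.5404 -0.2087  0.1054]
barb 356 [   0.9952   -0.0978  576.0026 -213.0817] -5.60978
red 194 [ 0.6064 -0.2168  0.051 ] -7.691039
axis->red -7.415203824560561
tcp [ 0.5409 -0.2084  0.2432] yaw 262.3485262297045 F [-0.513   0.4532  0.0617] M [-0.0231  0.1954  0.006 ] 0.5494860531958027 10.15
scene black_outlet {'location': [198.3, 339.2], 'score': 0.71}
top black_outlet {'location': [169.2, 153.5], 'score': 0.68}
scene paint_bottle {'location': [269.7, 285.3], 'score': 0.62}
top paint_bottle {'location': [129.4, 235.1], 'score': 0.64}
```

View pics/w12.png

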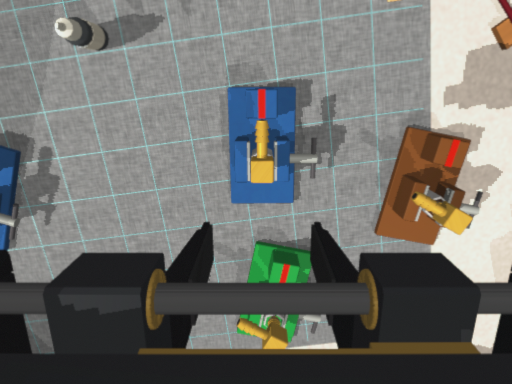

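View pics/s12.png

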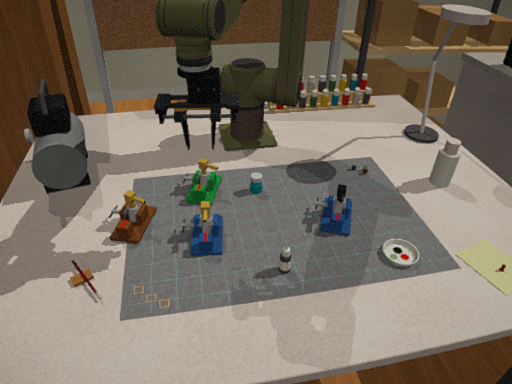

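```bash
python3 -c "
from cell import manip
print(manip.job_done())"
```

```text
the job is handed in; nothing more can be done
None
```

The brass elbow is screwed in by about 64.5° clockwise, and its outlet now points over the red line on its blue vise. I let go, lifted clear and handed the job in at about 10.4 s.

**First grasp missed:** the first grip closed on nothing, just above the elbow. The camera depth showed the fingertips ending about 36 mm short of the reported tool point. I opened the fingers, went lower and gripped again, this time stopping at about 23.5 mm on the body. The missed grip did not move the elbow.

**Last checks:**
- **Alignment:** after release the outlet measured −7.5° and the red line −7.6° to −7.7°. From higher up, a coarser fit of the outlet gave −5.6°, but the line from the axis to the middle of the barb gave about −7.3°. I took the close-up reading as the better one. The picture also shows the outlet in line with the red mark.
- **Stiffness:** the wrist torque reading rose only to about 0.12 N m, below the 0.22 N m expected at the line. I judged the end position by angle, not by torque.
- **Other items:** the black elbow and the paint bottle show in the same places, within the detection error of 1 to 3 pixels. The arm never went near them, nor touched the green and brown look-alikes.

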